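# Latch the toppings carrier

### The arm

A 6-joint arm with a two-finger parallel gripper is mounted at the origin on the work surface. World frame = base frame: x ahead of the robot, y to its left, z up, the work surface at z = 0. Lengths are in m, angles in rad, forces in N, time in s.
With the tool pointing down it reaches from about 0.25 to 0.775 m from the base axis. Payload 4 kg.
Tool frame: the origin (TCP) lies on the centre line of the jaws, within the pads' length; the fingertips stand 14 mm ahead of it and the grasp point (between the pads) lies 5 mm behind it (robot.tcp_to_tips is the distance from the TCP to the fingertips, in m); z points along the fingers, y is the line along which they close (so a half turn about z gives the same grasp; the last joint's range is limited). The gripper opens to 94 mm and grips with 3 to 60 N. Pads are 16 mm wide; open, the fingers measure 119 mm over their backs; the gripper's body (75 mm by 177 mm) begins 78 mm behind the grasp point.
Start: joints at [-1.274, 0.087, 1.371, -0, 1.684, -0.103], TCP at [0.214, -0.507, 0.22] pointing down, gripper open.
Joint ranges: [-3.1, 3.1], [-0.76, 2.03], [0.27, 2.55], [-1.08, 4.22], [0.17, 2.65], [-2.57, 2.57]. Speed limits (rad/s): [2.79, 2.79, 3.14, 3.14, 3.14, 3.14].

### API

Orientations are given as [roll, pitch, yaw] about the fixed x, y, z axes, in that order (R = Rz(yaw) Ry(pitch) Rx(roll)).
In Python, from bench import robot gives the robot as it stands.
- The arm moves only by the tool carry_out, never from a script. Its argument "increments" is a list of rows, each a list of 3 entries, a list of its own where there are three numbers: the closure in counts, from 0 (fully open) to 255 (shut), then the shift along the tool's x, y, z in mm, then the turn about the tool's z in degrees. In form: [[fingers, [dx, dy, dz], twist], ...]. A call has 1 to 8 rows; each row shifts and turns the commanded pose from where the row before left it, along the tool's axes as they then stand; what a row does not reach is not made up. A row lasts 1/10 s, in which the tool goes at most 50 mm and 8.59 degrees, less where a joint would pass 70% of its speed; a pose out of reach is approached as far as the arm can. A call with a gripper value outside its range is refused whole. The fingers move at their own pace and stop on an object; the grip force is fixed at half the most. Time passes only in rows, so rows that do not move let the fingers close. It gives the time, the measured TCP pose, the force, the opening and the grip force at its end, in the units of the state.
- robot.get_obs(): the state, without advancing time (a new reading comes with each control period).
- robot.snapshot(name): name is "side" or "top"; returns the picture (384x512x3 uint8, blue, green, red); there is no depth.
- robot.get_calibration(name): a dict with "vfov" (degrees; the focal length in pixels is half the picture's height over the tangent of half this angle, whatever the lens; pixels are square), "cx", "cy" (the principal point, pixels), "k1" (the pictures are not rectified: a ray, as slopes to the right and down, at radius r is drawn at 1 + k1 r^2 times it, then the intrinsics apply), "T" (4x4, takes a point from camera to world coordinates). Camera axes: x right, y down, z forward; pixel columns grow to the right and rows downward; lengths in m; the calibration is good to about 2 mm. A picture is of the moment at which its call begins. get_calibration takes no time and is no camera call.
- robot.close_job(): hands the job in; it is judged then, once.
The state is a dict: "time": time; "joint_positions": joint angles; "qvel": joint speeds; "joint_torque": joint torques, N m; "tool_pos": TCP position; "ee_rot": TCP orientation; "wrist_force": force on the tool from outside, world axes, zero at the start; "wrist_torque": the same for the moment, N m; "width": finger opening in m; "finger_force": force on a finger pad.
Only numpy, scipy, OpenCV 4.12 (cv2) and the standard library are available. Lean on these libraries where they do the work, as an engineer would, in place of code of your own. Each camera call takes 0.05 s, during which the arm holds its last target. There are 200 camera calls.

### The job

Close the blue toppings carrier: push its sliding lid up against the rubber seal, swing the latch's wire loop down over the keeper hook on the lid, then press the red lever over centre and firmly down onto its rubber stop, with about 16 newtons (at least 11, never more than 22), so that it stays down and the lid is drawn tight. Push the lid and the loop gently (less than 20 newtons) and leave everything around it, also the cup that stands on the carrier, where it is.

Things in the scene. Friction and masses are not known exactly. Their poses are not given: they have to be found in the camera images.
- carrier: Blue insulated box, 200 x 300 x 120 mm (own x, y, z), fixed on the table. Origin: centre of its underside. Own +y points from the latch end to the lid's pull bar; the lid shuts towards -y. The lid's top and the deck round the latch are level, 120 mm above the origin. The latch lies on the centre line (own x = 0). All x, y below are the carrier's.
- lid (a joint): Aluminium sliding lid, m: 0 hard shut, 0.05 fully open. It drags with about 2.5 N. It meets the seal at 0.009; from there the seal adds 6 N per mm. At 0.010 or less the loop drops clear beyond the keeper; much further open it lands on the keeper's top. The closed latch draws the lid to about 0.003.
- lid_bar (a point): Centre of the lid's black pull bar: 90 mm long (x), 12 mm thick (y), 12 mm high, centre 26 mm above the lid's top, on two posts down to the lid. Moves with the lid.
- keeper (a point): Foot of the keeper's +y face, at the lid's top; moves with the lid. The keeper is a dark steel hook plate, 18 mm wide (x), 5 mm thick, 11 mm high, leaning 17 degrees towards +y (its top overhangs the foot by 3.5 mm). The loop's cross bar must lie on the lid on its +y side, under the overhang.
- lever_hinge (a point): Middle of the lever's hinge: axis along x, 14 mm above the deck. A springy rubber stop (15 N per mm) for the lever stands 45 mm from it towards -y. Its height is set by hand and unknown: the lever first touches it at a lever angle anywhere from -0.08 to 0.12. It is to be felt: press the lever on it with 11 to 22 N.
- lever (a joint): Red lever, rad: 0 = level, its free end to -y; 1.57 = straight up; at most 1.9. It stays where it is left (0.8 N at its end moves it). With the loop hooked it takes up to some 5 N near its end to press down, goes over centre at about 0.25 and then stays down on its stop.
- lever_end (a point): Middle of the lever's free end, 60 mm from the hinge. The lever is a flat bar, 24 mm wide and 5 mm thick.
- loop_bar (a point): Middle of the loop's cross bar: 5.6 mm steel rod, 45 mm long (x). The U-shaped loop, 33 mm wide inside, 60 g, hangs on the lever 20 mm from its hinge; 67 mm from there to the bar, so it clears the lever's end. A red tab 14 mm wide, 6 thick, stands 16 mm out from the bar. It stands up by friction; tipped towards +y by over 25 degrees from upright it sinks by itself in 1 or 2 s.
- cup_mid (a point): Centre of a loose small steel cup on the carrier's deck beside the lever, 42 mm wide, 32 mm high. Leave it.
- shaker_mid (a point): Centre of a loose glass cheese shaker, 68 mm wide, 100 mm high. Leave it.
- oil_mid (a point): Point 90 mm up a loose amber squeeze bottle, 60 mm wide, 185 mm high. Leave it.
- sauce_mid (a point): Centre of a loose green sauce bottle, 60 mm wide, 170 mm high. Leave it.
- mill_mid (a point): Centre of a loose black pepper mill, 56 mm wide, 140 mm high. Leave it.

How it is judged:
By the outcome, as a careful person would: the job done as asked, in the order asked, and still so for the second after the job is handed in, with the robot touching nothing.
It also fails if it takes over 64 s, if anything falls off the work surface, if the arm or the gripper's body presses on something with over 40 N, if the wrist force passes 120 N, or if a joint passes its speed limit or range.

## Working session

There is one attempt and no reset: what is moved stays moved. The work goes in short steps, Python scripts to look and compute and a tool call to move; the robot and the scene stay as the last step left them, time stands still between calls to the robot, and variables do not carry over. Pictures are saved under pics/ and viewed, at most 10 in all, crops included, and the job is handed in when it is done.

Besides the shell and the picture viewer there is one more tool, called after "Emit:" as name(argument=value, ...), one argument or row to a line, values as JSON. carry_out: Moves the arm, as the interface text tells. Its arguments: {"type":"object","properties":{"increments":{"type":"array","items":{"type":"array"}}},"required":["increments"]}

```bash
ls; mkdir -p pics
python3 - <<'E'
from bench import robot
import cv2
for n in("side","top"):
    cv2.imwrite(f"pics/{n}0.png",robot.snapshot(n)); c=robot.get_calibration(n); print(n,c)
print(robot.get_obs())
E
```

```text
pics
side {'vfov': 48.85087934325654, 'cx': 256.03217001943557, 'cy': 194.43261643143444, 'k1': -0.05681369910373034, 'T': array([[ 0.99974682,  0.02162083,  0.00623117,  0.56920069],
       [ 0.01089673, -0.70751295,  0.70661636, -0.78361246],
       [ 0.01968626, -0.70636956, -0.70756942,  0.93136562],
       [ 0.        ,  0.        ,  0.        ,  1.        ]])}
top {'vfov': 50.132903826519666, 'cx': 256.79793830858193, 'cy': 187.37604524918666, 'k1': 0.04372547679011354, 'T': array([[-0.00896539, -0.99813474,  0.06038758,  0.53029521],
       [-0.99951047,  0.01075521,  0.02937939, -0.01491012],
       [-0.02997407, -0.06009462, -0.99774255,  1.30919608],
       [ 0.        ,  0.        ,  0.        ,  1.        ]])}
{'time': 0.1, 'joint_positions': array([-1.27408815e+00,  8.79183398e-02,  1.37207513e+00, -3.57384652e-05,
        1.68360447e+00, -1.03142595e-01]), 'qvel': array([ 0.00066594, -0.00075876, -0.00359064,  0.00145746,  0.00155437,
        0.00060332]), 'joint_torque': array([ 2.01176634e-03, -3.41252446e+01, -3.03302658e+01,  7.19292462e-02,
        3.03967693e-02, -9.78966318e-05]), 'tool_pos': array([ 0.21393262, -0.50618964,  0.21841504]), 'ee_rot': array([-3.13959436e+00, -1.71133776e-04,  3.99846618e-01]), 'wrist_force': array([-0.58531031, -0.50323683, -0.36069856]), 'wrist_torque': array([-0.02187152, -0.0030113 , -0.01978332]), 'finger_force': 0.0, 'width': 0.0940199051412187}
```

View pics/side0.png

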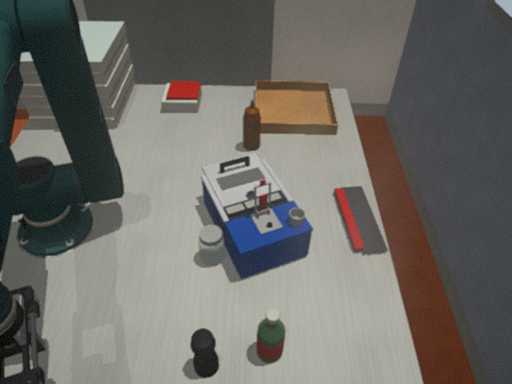

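View pics/top0.png

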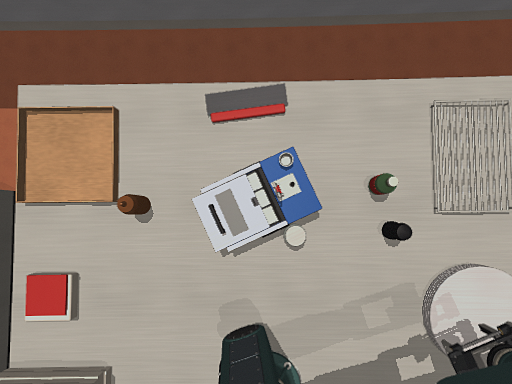

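The carrier is mid-scene: side view (200–310, 150–270), top view (192–322, 147–252). I'll enlarge both.

Run:
```python
import cv2
a=cv2.imread("pics/side0.png")[150:275,195:320]; b=cv2.imread("pics/top0.png")[142:257,188:328]
cv2.imwrite("pics/s1.png",cv2.resize(a,None,fx=4.8,fy=4.8,interpolation=cv2.INTER_CUBIC))
cv2.imwrite("pics/t1.png",cv2.resize(b,None,fx=5,fy=5,interpolation=cv2.INTER_CUBIC))
```

```text
(no output)
```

View pics/s1.png

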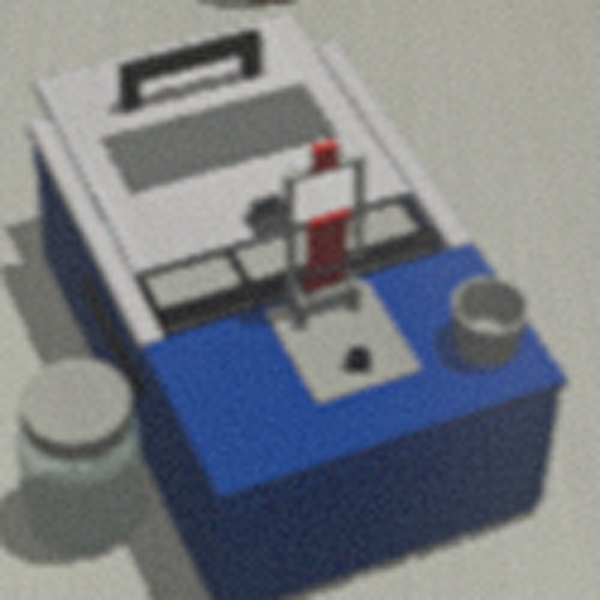

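View pics/t1.png

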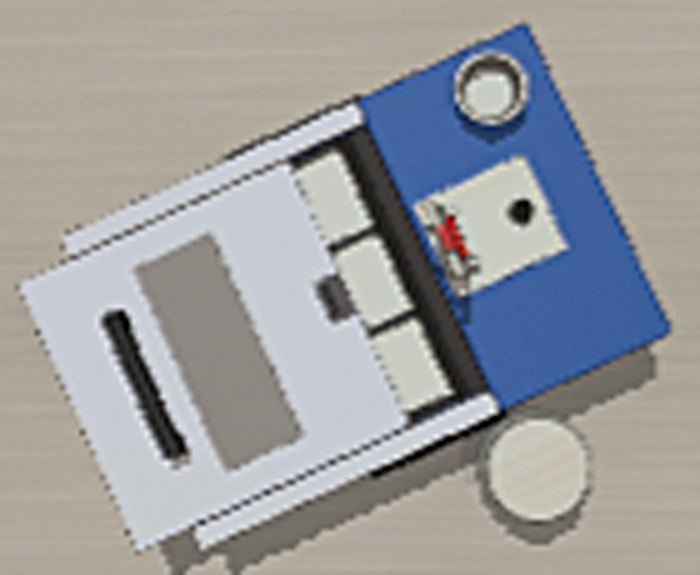

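Side crop: bar (190,60), keeper (268,212), stop (358,358), lever end (330,215), loop bar (325,172), tab top (325,145), deck corners (565,383), (222,495). Top crop: bar ends (115,315),(178,460), keeper (335,297), stop (520,210), deck corners (527,25),(670,332), cup (491,88).

```bash
cat > h.py <<'E'
import numpy as np, cv2
from bench import robot
def ray(n,px):
    c=robot.get_calibration(n); f=192/np.tan(np.radians(c["vfov"]/2))
    K=np.array([[f,0,c["cx"]],[0,f,c["cy"]],[0,0,1]])
    u=cv2.undistortPointsIter(np.array([[px]],float),K,np.array([c["k1"],0,0,0.]),None,None,(3,100,1e-12))[0,0]
    return c["T"][:3,3], c["T"][:3,:3]@np.array([u[0],u[1],1])
def plane(n,px,z):
    o,d=ray(n,px); return o+d*(z-o[2])/d[2]
def tri(ps,pt):
    o1,d1=ray("side",ps);o2,d2=ray("top",pt)
    s=np.linalg.lstsq(np.c_[d1,-d2],o2-o1,rcond=None)[0]
    a,b=o1+s[0]*d1,o2+s[1]*d2
    return (a+b)/2,np.linalg.norm(a-b)*1e3
S=lambda x,y:(195+x/4.8-.4,150+y/4.8-.4)
T=lambda x,y:(188+x/5-.4,142+y/5-.4)
E
python3 - <<'E'
from h import *
np.set_printoptions(precision=4,suppress=True)
for n,s,t in [("cornerR",(565,383),(527,25)),("cornerF",(222,495),(670,332)),("keeper",(268,212),(335,297)),("stop",(358,358),(520,210)),("bar",(190,58),(146,387)),("cup",(488,295),(491,88))]:
    print(n,*tri(S(*s),T(*t)))
c1=plane("top",T(527,25),.12);c2=plane("top",T(670,332),.12)
print(c1,c2,np.linalg.norm(c1-c2))
c1s=plane("side",S(565,383),.12);c2s=plane("side",S(222,495),.12); print(c1s,c2s,np.linalg.norm(c1s-c2s))
m=(c1+c2+c1s+c2s)/4; ex=(c1-c2+c1s-c2s)/2; ex/=np.linalg.norm(ex); ey=np.array([-ex[1],ex[0],0])
print("m",m,"ex",ex,"ey",ey)
O=m+150e-3*ey
def own(p): d=np.array(p)-O; return np.array([d@ex,d@ey,p[2]])*1e3
print("O",O,"yaw",np.arctan2(ex[1],ex[0]))
for n,p in [("bar e1",plane("top",T(115,313),.146)),("bar e2",plane("top",T(180,462),.146)),("bar side",plane("side",S(190,58),.146)),("keeper t",plane("top",T(335,297),.131)),("stop t",plane("top",T(520,210),.125)),("stop s",plane("side",S(358,358),.125)),("plate",plane("top",T(545,203),.12)),
 ("cup",plane("top",T(491,88),.152)),("shaker",plane("top",T(537,470),.1))]: print(n,own(p))
# in plane x=0: lever end/loop bar
for n,s in [("leverend",(330,215)),("loopbar",(325,172)),("tabtop",(325,145)),("loopfoot",(328,300))]:
    o,d=ray("side",S(*s)); k=((O-o)@ex)/(d@ex); print(n,own(o+k*d))
for n,s in [("leverend",(456,232)),]:
    o,d=ray("top",T(*s)); print(n,own(plane("top",T(*s),.20)))
E
```

```text
cornerR [ 0.721  -0.0868  0.1124] 0.4797749161903157
cornerF [ 0.5415 -0.1666  0.1143] 1.245304515017181
keeper [0.5619 0.0267 0.1221] 1.5961089373525101
stop [ 0.6114 -0.0807  0.1221] 1.230291403949371
bar [0.5122 0.1339 0.1429] 0.24551907146455001
cup [ 0.6783 -0.0635  0.1545] 1.4544410412812958
[ 0.72   -0.0864  0.12  ] [ 0.5408 -0.1659  0.12  ] 0.19608805340904573
[ 0.7194 -0.0934  0.12  ] [ 0.5423 -0.1708  0.12  ] 0.19328431998434223
m [ 0.6306 -0.1291  0.12  ] ex [0.9151 0.4033 0.    ] ey [-0.4033  0.9151  0.    ]
O [0.5701 0.0081 0.12  ] yaw 0.4150687913231377
bar e1 [ 43.0817 137.2004 146.    ]
bar e2 [-49.0273 137.6721 146.    ]
bar side [ -3.3934 135.0269 146.    ]
keeper t [  0.3829  19.8388 131.    ]
stop t [  2.3525 -97.9751 125.    ]
stop s [   0.1639 -100.0121  125.    ]
plate [   0.2816 -113.2067  120.    ]
cup [  70.9657 -109.729   152.    ]
shaker [-139.1364  -45.5565  100.    ]
leverend [ -0.     -58.6216 192.9588]
loopbar [  0.     -50.4785 216.3784]
tabtop [  0.     -49.1562 234.0379]
loopfoot [  0.     -60.8998 130.6257]
leverend [  2.7311 -55.7037 200.    ]
```

Emit:
carry_out(
  increments=[
    [255, [0, 0, -9], -8.5],
    [255, [0, 0, -9], -8.5],
    [255, [0, 0, -9], -8.5],
    [255, [0, 0, -9], -8.5],
    [255, [0, 0, -9], -8.5],
    [255, [0, 0, -9], -8.5],
    [255, [0, 0, -9], -8.5],
    [255, [0, 0, -9], -8.5],
  ],
)

```text
time: 0.9
tool_pos: [0.214, -0.5064, 0.2912]
ee_rot: [-3.141, -0.001, 1.593]
wrist_force: [0.5, -0.8, 0.2]
width: 0.0333
finger_force: 0.0
```

Emit:
carry_out(
  increments=[
    [255, [0, 0, 0], -8],
    [255, [0, 0, 0], -8],
    [255, [0, 0, 0], -6.9],
    [255, [0, 0, 0], 0],
  ],
)

```text
time: 1.3
tool_pos: [0.214, -0.5064, 0.2909]
ee_rot: [3.141, -0.001, 1.986]
wrist_force: [0.2, -0.1, 0.5]
width: 0.0017
finger_force: 0.0
```

```bash
cat >> h.py <<'E'
np.set_printoptions(precision=4,suppress=True)
O=np.array([.5701,.0081]); A=.415
EX=np.array([np.cos(A),np.sin(A)]); EY=np.array([-EX[1],EX[0]])
def st():
    o=robot.get_obs(); p=o["tool_pos"]; d=p[:2]-O; f=o["wrist_force"]
    print("t %.2f"%o["time"],"tips own mm %.2f %.2f %.2f"%(d@EX*1e3,d@EY*1e3,p[2]*1e3-robot.tcp_to_tips*1e3),"rot",o["ee_rot"],"F own %.2f %.2f %.2f"%(f[:2]@EX,f[:2]@EY,f[2]),"w",o["width"])
E
python3 -c "
from h import *
st()
for n,p,z in [('oil',(134,204),.09)]: print(((plane('top',p,z))[:2]-O)@np.c_[EX,EY])"
```

```text
t 1.30 tips own mm -533.32 -327.30 276.87 rot [ 3.1415 -0.0011  1.986 ] F own 0.18 -0.16 0.49 w 0.0016857738732417081
[0.1424 0.3525]
```

Emit:
carry_out(
  increments=[
    [255, [31, 33, 0], 0],
    [255, [31, 33, 0], 0],
    [255, [31, 33, 0], 0],
    [255, [31, 33, 0], 0],
    [255, [31, 33, 0], 0],
    [255, [31, 33, 0], 0],
    [255, [31, 33, 0], 0],
    [255, [31, 33, 0], 0],
  ],
)

```text
time: 2.1
tool_pos: [0.3557, -0.1714, 0.2913]
ee_rot: [3.141, 0.0, 1.983]
wrist_force: [0.4, 0.3, -0.2]
width: 0.0005
finger_force: 0.0
```

Emit:
carry_out(
  increments=[
    [255, [31, 33, 0], 0],
    [255, [31, 33, 0], 0],
    [255, [31, 33, 0], 0],
    [255, [31, 33, 0], 0],
    [255, [31, 33, 0], 0],
    [255, [31, 33, 0], 0],
    [255, [31, 33, 0], 0],
    [255, [0, 0, 0], 0],
  ],
)

```text
time: 2.9
tool_pos: [0.4798, 0.1229, 0.2899]
ee_rot: [-3.14, -0.002, 1.99]
wrist_force: [-0.4, -0.9, 0.2]
width: 0.0006
finger_force: 0.0
```

```bash
python3 -c "
from h import *
st()"
```

```text
t 2.90 tips own mm -36.33 141.44 275.85 rot [-3.1399 -0.0023  1.9903] F own -0.70 -0.70 0.25 w 0.0006365149004286467
```

Emit:
carry_out(
  increments=[
    [255, [24, 34, 0], 0],
    [255, [0, 0, 25], 0],
    [255, [0, 0, 30], 0],
    [255, [0, 0, 30], 0],
    [255, [0, 0, 30], 0],
    [255, [0, 0, 15], 0],
    [255, [0, 0, 8], 0],
    [255, [0, 0, 3], 0],
  ],
)

```text
time: 3.7
tool_pos: [0.5007, 0.1539, 0.1504]
ee_rot: [-3.141, 0.0, 1.985]
wrist_force: [0.1, 0.2, -0.3]
width: 0.0002
finger_force: 0.0
```

Emit:
carry_out(
  increments=[
    [255, [0, 0, 0], 0],
    [255, [-2, 0, 0], 0],
    [255, [-2, 0, 0], 0],
    [255, [-2, 0, 0], 0],
    [255, [-2, 0, 0], 0],
    [255, [0, 0, 0], 0],
  ],
)

```text
time: 4.3
tool_pos: [0.5042, 0.1471, 0.1509]
ee_rot: [3.141, -0.0, 1.986]
wrist_force: [0.1, 0.7, 1.0]
width: 0.0003
finger_force: 0.4
```

```bash
python3 -c "
from h import *
st()
cv2.imwrite('pics/s2.png',cv2.resize(robot.snapshot('side')[120:275,190:320],None,fx=3.8,fy=3.8,interpolation=cv2.INTER_CUBIC))"
```

```text
t 4.30 tips own mm -4.30 153.77 136.90 rot [ 3.1407 -0.0003  1.9862] F own 0.36 0.64 0.97 w 0.0002766288643190531
```

View pics/s2.png

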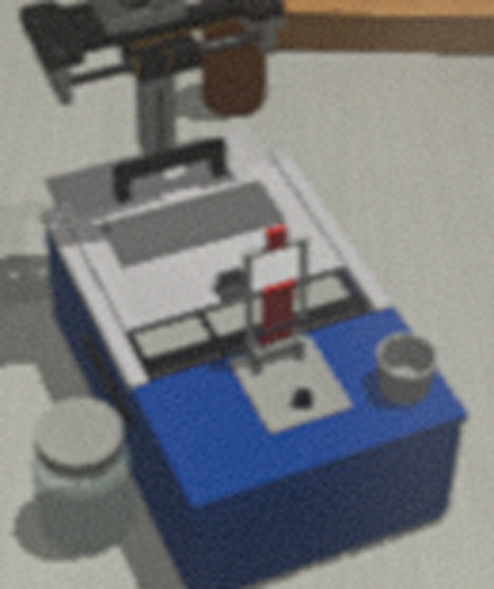

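The closed fingers stand just behind the pull bar (fingers at 157,120; bar at 170,165), nothing touched. Pushing.

Emit:
carry_out(
  increments=[
    [255, [-2, 0, 1], 0],
    [255, [-2, 0, 1], 0],
    [255, [-2, 0, 0], 0],
    [255, [-2, 0, 0], 0],
    [255, [-2, 0, 0], 0],
    [255, [-2, 0, 0], 0],
    [255, [-2, 0, 0], 0],
  ],
)

```text
time: 5.05
tool_pos: [0.5098, 0.1341, 0.1484]
ee_rot: [3.141, 0.0, 1.986]
wrist_force: [0.9, 2.1, 0.6]
width: 0.0009
finger_force: 1.4
```

Emit:
carry_out(
  increments=[
    [255, [-1.5, 0, 0], 0],
    [255, [-1.5, 0, 0], 0],
    [255, [-1, 0, 0], 0],
    [255, [-1, 0, 0], 0],
  ],
)

```text
time: 5.45
tool_pos: [0.5118, 0.1296, 0.1485]
ee_rot: [3.141, 0.0, 1.986]
wrist_force: [0.6, 3.3, 0.3]
width: 0.0003
finger_force: 1.3
```

```bash
python3 -c "
from h import *
st()"
```

```text
t 5.45 tips own mm -4.37 134.67 134.46 rot [3.1411 0.0001 1.9863] F own 1.85 2.84 0.32 w 0.0002979590983779857
```

Emit:
carry_out(
  increments=[
    [255, [-1, 0, 0], 0],
    [255, [-1, 0, 0], 0],
    [255, [-1, 0, 0], 0],
    [255, [-1, 0, 0], 0],
    [255, [-1, 0, 0], 0],
  ],
)

```text
time: 5.95
tool_pos: [0.5136, 0.1249, 0.1484]
ee_rot: [-3.142, 0.0, 1.986]
wrist_force: [0.3, 3.8, 0.1]
width: 0.0004
finger_force: 1.3
```

Emit:
carry_out(
  increments=[
    [255, [-0.5, 0, 0], 0],
    [255, [-0.5, 0, 0], 0],
    [255, [0, 0, 0], 0],
  ],
)

```text
time: 6.25
tool_pos: [0.514, 0.1239, 0.1484]
ee_rot: [-3.141, 0.0, 1.986]
wrist_force: [0.7, 2.8, 1.2]
width: 0.0005
finger_force: 1.1
```

Emit:
carry_out(
  increments=[
    [255, [-0.5, 0, 0], 0],
    [255, [-0.5, 0, 0], 0],
    [255, [0, 0, 0], 0],
  ],
)

```text
time: 6.55
tool_pos: [0.5144, 0.123, 0.1484]
ee_rot: [-3.141, 0.0, 1.986]
wrist_force: [0.2, 3.4, -0.1]
width: 0.0004
finger_force: 1.2
```

Emit:
carry_out(
  increments=[
    [255, [-0.5, 0, 0], 0],
    [255, [-0.5, 0, 0], 0],
    [255, [0, 0, 0], 0],
  ],
)

```text
time: 6.85
tool_pos: [0.5148, 0.1221, 0.1484]
ee_rot: [-3.141, 0.0, 1.986]
wrist_force: [-0.2, 2.9, -0.5]
width: 0.0004
finger_force: 1.2
```

Emit:
carry_out(
  increments=[
    [255, [-0.5, 0, 0], 0],
    [255, [-0.5, 0, 0], 0],
    [255, [0, 0, 0], 0],
  ],
)

```text
time: 7.15
tool_pos: [0.5152, 0.1212, 0.1484]
ee_rot: [-3.141, 0.0, 1.986]
wrist_force: [0.7, 4.2, -0.4]
width: 0.0006
finger_force: 1.2
```

Emit:
carry_out(
  increments=[
    [255, [-0.5, 0, 0], 0],
    [255, [-0.5, 0, 0], 0],
    [255, [0, 0, 0], 0],
  ],
)

```text
time: 7.45
tool_pos: [0.5156, 0.1203, 0.1484]
ee_rot: [-3.141, 0.0, 1.986]
wrist_force: [0.9, 3.2, 0.5]
width: 0.0004
finger_force: 1.2
```

Emit:
carry_out(
  increments=[
    [255, [-0.5, 0, 0], 0],
    [255, [-0.5, 0, 0], 0],
    [255, [0, 0, 0], 0],
  ],
)

```text
time: 7.75
tool_pos: [0.5157, 0.12, 0.1484]
ee_rot: [-3.141, -0.001, 1.987]
wrist_force: [-0.8, 4.5, 0.2]
width: 0.0003
finger_force: 2.4
```

```bash
python3 -c "
from h import *
st()"
```

```text
t 7.75 tips own mm -4.63 124.29 134.43 rot [-3.1414 -0.0011  1.9866] F own 1.08 4.46 0.23 w 0.00027338527755356597
```

Emit:
carry_out(
  increments=[
    [255, [-0.5, 0, 0], 0],
    [255, [-0.5, 0, 0], 0],
    [255, [0, 0, 0], 0],
  ],
)

```text
time: 8.05
tool_pos: [0.5159, 0.1196, 0.1484]
ee_rot: [-3.141, -0.002, 1.987]
wrist_force: [-0.8, 6.9, 0.8]
width: 0.0001
finger_force: 3.2
```

Emit:
carry_out(
  increments=[
    [255, [-0.5, 0, 0], 0],
    [255, [-0.5, 0, 0], 0],
    [255, [0, 0, 0], 0],
  ],
)

```text
time: 8.35
tool_pos: [0.516, 0.1194, 0.1485]
ee_rot: [-3.141, -0.004, 1.987]
wrist_force: [-2.5, 7.1, 1.8]
width: 0.0003
finger_force: 4.0
```

```bash
python3 -c "
from h import *
st()"
```

```text
t 8.35 tips own mm -4.63 123.63 134.46 rot [-3.1414 -0.0037  1.9874] F own 0.60 7.52 1.82 w 0.0003321539206811859
```

Emit:
carry_out(
  increments=[
    [255, [-0.6, 0, 0], 0],
    [255, [-0.4, 0, 0], 0],
    [255, [0, 0, 0], 0],
    [255, [5, 0, 0], 0],
    [255, [12, 0, 0], 0],
    [255, [0, 0, -25], 0],
    [255, [0, 0, -35], 0],
    [255, [0, 0, -40], 0],
  ],
)

```text
time: 9.15
tool_pos: [0.5094, 0.1317, 0.248]
ee_rot: [-3.138, 0.001, 1.986]
wrist_force: [-0.0, -0.5, 0.5]
width: 0.0003
finger_force: 0.0
```

Emit:
carry_out(
  increments=[
    [255, [0, 4, -30], 0],
    [255, [-30, 0, 0], 0],
    [255, [-40, 0, 0], 0],
    [255, [-45, 0, 0], 0],
    [255, [-45, 0, 0], 0],
    [255, [-40, 0, 0], 0],
    [255, [-24, 0, 0], 0],
    [255, [0, 0, 0], 0],
  ],
)

```text
time: 9.95
tool_pos: [0.6048, -0.0747, 0.277]
ee_rot: [-3.139, 0.001, 1.981]
wrist_force: [-0.1, 0.4, -0.6]
width: 0.0006
finger_force: 0.0
```

```bash
python3 -c "
from h import *
st()
t=robot.snapshot('top')
cv2.imwrite('pics/t2.png',cv2.resize(t[142:257,188:328],None,fx=5,fy=5,interpolation=cv2.INTER_CUBIC))"
```

```text
t 9.95 tips own mm -1.60 -89.73 263.01 rot [-3.1386  0.0013  1.9808] F own 0.04 0.43 -0.55 w 0.0006434972989739097
```

Emit:
carry_out(
  increments=[
    [255, [0, 1, 20], 0],
    [255, [0, 0, 25], 0],
    [255, [0, 0, 13], 0],
    [255, [5, 0, 0], 0],
    [255, [0, 0, 0], 0],
  ],
)

```text
time: 10.5
tool_pos: [0.6031, -0.0648, 0.2212]
ee_rot: [3.141, 0.0, 1.988]
wrist_force: [-0.2, 0.7, 0.5]
width: 0.0
finger_force: 0.0
```

```bash
python3 -c "
from h import *
st()
a=robot.snapshot('side')[100:275,190:320]
cv2.imwrite('pics/s3.png',cv2.resize(a,None,fx=3.4,fy=3.4,interpolation=cv2.INTER_CUBIC))"
```

```text
t 10.50 tips own mm 0.80 -79.97 207.24 rot [3.1412 0.0002 1.9877] F own 0.11 0.68 0.46 w 3.321850359181154e-05
```

View pics/s3.png

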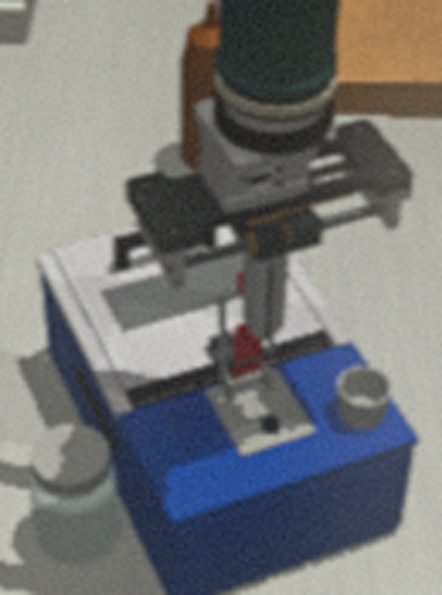

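The lid is nearly shut and the fingers (265,300) stand on the latch side of the upright loop, above the lever end (245,335). Tipping the loop.

Emit:
carry_out(
  increments=[
    [255, [4, 0, 2], 0],
    [255, [5, 0, 0], 0],
    [255, [5, 0, 0], 0],
    [255, [3, 0, 0], 0],
    [255, [3, 0, 0], 0],
    [255, [3, 0, 0], 0],
    [255, [3, 0, 0], 0],
    [255, [3, 0, 0], 0],
  ],
)

```text
time: 11.35
tool_pos: [0.5915, -0.0393, 0.2184]
ee_rot: [-3.141, 0.0, 1.986]
wrist_force: [-0.5, -0.3, 0.2]
width: 0.0004
finger_force: 0.1
```

Emit:
carry_out(
  increments=[
    [255, [3, 0, 0], 0],
    [255, [3, 0, 0], 0],
    [255, [3, 0, 0], 0],
    [255, [3, 0, 0], 0],
    [255, [3, 0, 0], 0],
    [255, [3, 0, 0], 0],
    [255, [3, 0, 0], 0],
    [255, [2, 0, 0], 0],
  ],
)

```text
time: 12.15
tool_pos: [0.5822, -0.0181, 0.2185]
ee_rot: [3.142, 0.0, 1.986]
wrist_force: [-0.2, -0.6, -0.1]
width: 0.0007
finger_force: 0.0
```

```bash
python3 -c "
from h import *
st()"
```

```text
t 12.15 tips own mm 0.52 -28.91 204.50 rot [3.1416 0.     1.9865] F own -0.42 -0.50 -0.12 w 0.0006594142911340638
```

Emit:
carry_out(
  increments=[
    [255, [-6, 0, 0], 0],
    [255, [-10, 0, -15], 0],
    [255, [-20, 0, -20], 0],
    [255, [-25, 0, -20], 0],
    [255, [-25, 0, -10], 0],
    [255, [-30, 0, 0], 0],
    [255, [-30, 0, 0], 0],
    [255, [0, 0, 0], 0],
  ],
)

```text
time: 12.95
tool_pos: [0.6419, -0.156, 0.2818]
ee_rot: [-3.14, 0.0, 1.982]
wrist_force: [-1.1, -0.4, -0.3]
width: 0.0005
finger_force: 0.0
```

Emit:
carry_out(
  increments=[
    [255, [0, 0, 0], 0],
    [255, [0, 0, 0], 0],
    [255, [0, 0, 0], 0],
    [255, [0, 0, 0], 0],
    [255, [0, 0, 0], 0],
    [255, [0, 0, 0], 0],
  ],
)

```text
time: 13.55
tool_pos: [0.6412, -0.1516, 0.2837]
ee_rot: [3.141, 0.0, 1.987]
wrist_force: [0.4, 0.3, 0.6]
width: 0.0004
finger_force: 0.0
```

```bash
python3 -c "
from h import *
st()
a=cv2.resize(robot.snapshot('side')[165:245,200:300],None,fx=5,fy=5,interpolation=cv2.INTER_CUBIC)
b=cv2.resize(robot.snapshot('top')[150:250,210:300],None,fx=4,fy=4,interpolation=cv2.INTER_CUBIC)[:400,:300]
cv2.imwrite('pics/s4.png',np.hstack([a,b]))"
```

```text
t 13.55 tips own mm 0.73 -174.78 269.74 rot [3.1413 0.0003 1.9869] F own 0.44 0.10 0.60 w 0.00043357365880254244
```

View pics/s4.png

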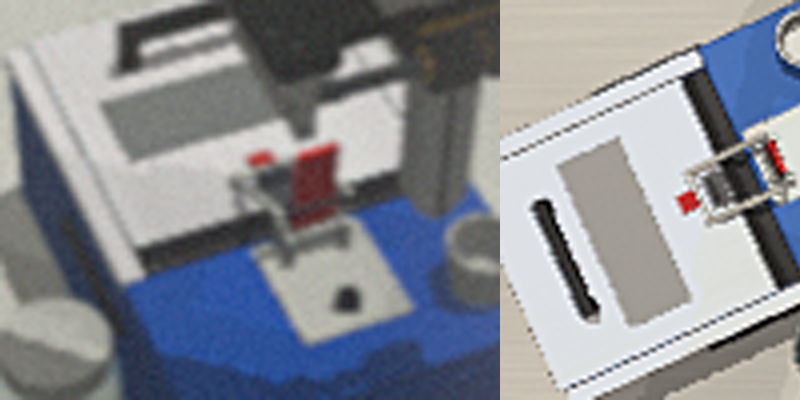

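The loop is down with its bar (700,195 in the right half) beyond the keeper (718,188), and the lever is still upright. Planning the lever arc.

```bash
python3 -c "
from h import *
th=np.linspace(1.45,.25,17); r=np.interp(th,[.25,1.45],[53,44])
Y=-54-r*np.cos(th)+2.5*np.sin(th)+8; Z=134+r*np.sin(th)+2.5*np.cos(th)
print(np.c_[th,Y,Z,np.r_[0,np.diff(Y)],np.r_[0,-np.diff(Z)]].round(2))"
```

```text
[[  1.45 -48.82 177.98   0.     0.  ]
 [  1.38 -52.22 178.2   -3.4   -0.22]
 [  1.3  -55.66 178.15  -3.44   0.05]
 [  1.23 -59.13 177.83  -3.47   0.32]
 [  1.15 -62.61 177.24  -3.48   0.59]
 [  1.08 -66.07 176.37  -3.46   0.87]
 [  1.   -69.49 175.22  -3.42   1.15]
 [  0.92 -72.85 173.79  -3.36   1.43]
 [  0.85 -76.13 172.09  -3.28   1.7 ]
 [  0.78 -79.3  170.12  -3.17   1.97]
 [  0.7  -82.34 167.88  -3.04   2.23]
 [  0.62 -85.24 165.39  -2.89   2.49]
 [  0.55 -87.96 162.66  -2.72   2.73]
 [  0.48 -90.49 159.69  -2.53   2.97]
 [  0.4  -92.81 156.5   -2.32   3.19]
 [  0.32 -94.89 153.11  -2.09   3.39]
 [  0.25 -96.73 149.53  -1.84   3.58]]
```

Emit:
carry_out(
  increments=[
    [255, [35, 0, 0], 0],
    [255, [40, 0, 0], 0],
    [255, [40, 0, 0], 0],
    [255, [26, 0, 0], 0],
    [255, [0, 0, 30], 0],
    [255, [0, 0, 35], 0],
    [255, [0, 0, 27], 0],
    [255, [0, 0, 0], 0],
  ],
)

```text
time: 14.45
tool_pos: [0.5816, -0.0225, 0.1863]
ee_rot: [-3.133, -0.005, 1.987]
wrist_force: [0.1, -0.2, -0.5]
width: 0.0006
finger_force: 0.0
```

```bash
python3 -c "
from h import *
st()"
```

```text
t 14.45 tips own mm -1.79 -32.68 172.34 rot [-3.1333 -0.005   1.9865] F own 0.04 -0.23 -0.49 w 0.0005510438921438343
```

Emit:
carry_out(
  increments=[
    [255, [-4, 0, 0], 0],
    [255, [-4, 0, 0], 0],
    [255, [-4, 0, 0], 0],
    [255, [-3, 0, 0], 0],
    [255, [-3.4, 0, 0], 0],
    [255, [-3.4, 0, 0], 0],
    [255, [-3.5, 0, 0.3], 0],
    [255, [-3.5, 0, 0.6], 0],
  ],
)

```text
time: 15.25
tool_pos: [0.5961, -0.0488, 0.1904]
ee_rot: [3.141, -0.002, 1.987]
wrist_force: [-0.8, 4.3, -0.2]
width: 0.0002
finger_force: 1.9
```

Emit:
carry_out(
  increments=[
    [255, [-3.5, 0, 0.9], 0],
    [255, [-3.4, 0, 1.1], 0],
    [255, [-3.4, 0, 1.4], 0],
    [255, [-3.3, 0, 1.7], 0],
  ],
)

```text
time: 15.65
tool_pos: [0.6007, -0.0594, 0.1844]
ee_rot: [-3.141, -0.006, 1.988]
wrist_force: [-1.7, 8.7, 0.1]
width: 0.0005
finger_force: 3.2
```

```bash
python3 -c "
from h import *
st()"
```

```text
t 15.65 tips own mm 0.78 -74.05 170.45 rot [-3.1409 -0.0061  1.9882] F own 1.98 8.68 0.09 w 0.0005188564639378059
```

Emit:
carry_out(
  increments=[
    [255, [-3.2, 0, 2], 0],
    [255, [-3, 0, 2.3], 0],
    [255, [-2.9, 0, 2.5], 0],
    [255, [-2.7, 0, 2.7], 0],
  ],
)

```text
time: 16.05
tool_pos: [0.6052, -0.0709, 0.1753]
ee_rot: [-3.14, -0.004, 1.988]
wrist_force: [-1.9, 6.5, 2.8]
width: 0.0005
finger_force: 2.4
```

Emit:
carry_out(
  increments=[
    [255, [-2.5, 0, 3], 0],
    [255, [-2.3, 0, 3.2], 0],
    [255, [-2, 0, 3], 0],
    [255, [-1, 0, 2], 0],
  ],
)

```text
time: 16.45
tool_pos: [0.6093, -0.0806, 0.1643]
ee_rot: [-3.141, 0.001, 1.986]
wrist_force: [-0.4, 2.1, 1.4]
width: 0.0005
finger_force: 0.7
```

```bash
python3 -c "
from h import *
st()"
```

```text
t 16.45 tips own mm 0.16 -96.98 150.30 rot [-3.1407  0.001   1.9857] F own 0.48 2.10 1.42 w 0.0005068199577847827
```

Emit:
carry_out(
  increments=[
    [255, [-1, 0, 1], 0],
    [255, [-1, 0, 1], 0],
    [255, [0, 0, 1], 0],
    [255, [0, 0, 1], 0],
  ],
)

```text
time: 16.85
tool_pos: [0.6104, -0.0823, 0.1609]
ee_rot: [3.141, 0.002, 1.986]
wrist_force: [-0.2, -0.5, 1.0]
width: 0.0003
finger_force: 0.3
```

Emit:
carry_out(
  increments=[
    [255, [0, 0, 0.5], 0],
    [255, [0, 0, 0.5], 0],
    [255, [0, 0, 0.5], 0],
    [255, [0, 0, 0.5], 0],
  ],
)

```text
time: 17.25
tool_pos: [0.6102, -0.0815, 0.1587]
ee_rot: [-3.142, 0.0, 1.986]
wrist_force: [0.6, -0.1, -0.1]
width: 0.0001
finger_force: 0.1
```

```bash
python3 -c "
from h import *
st()"
```

```text
t 17.25 tips own mm 0.58 -98.19 144.69 rot [-3.1416  0.0001  1.9864] F own 0.49 -0.28 -0.07 w 0.0001496719306542751
```

Emit:
carry_out(
  increments=[
    [255, [0, 0, 0.5], 0],
    [255, [0, 0, 0.5], 0],
    [255, [0, 0, 0.5], 0],
    [255, [0, 0, 0.5], 0],
  ],
)

```text
time: 17.65
tool_pos: [0.6102, -0.0815, 0.1567]
ee_rot: [-3.141, -0.0, 1.986]
wrist_force: [-0.8, 0.1, -0.7]
width: 0.0004
finger_force: 0.0
```

Emit:
carry_out(
  increments=[
    [255, [0, 0, 0.5], 0],
    [255, [0, 0, 0.5], 0],
    [255, [0, 0, 0.5], 0],
  ],
)

```text
time: 17.95
tool_pos: [0.6102, -0.0816, 0.1552]
ee_rot: [-3.142, 0.0, 1.986]
wrist_force: [0.7, 0.7, 0.2]
width: 0.0003
finger_force: 0.0
```

Emit:
carry_out(
  increments=[
    [255, [0, 0, 0.5], 0],
    [255, [0, 0, 0.5], 0],
    [255, [0, 0, 0], 0],
  ],
)

```text
time: 18.25
tool_pos: [0.6102, -0.0816, 0.1542]
ee_rot: [-3.141, -0.0, 1.986]
wrist_force: [-0.2, -0.1, -0.9]
width: 0.0004
finger_force: 0.0
```

Emit:
carry_out(
  increments=[
    [255, [0, 0, 0.5], 0],
    [255, [0, 0, 0.5], 0],
    [255, [0, 0, 0], 0],
  ],
)

```text
time: 18.55
tool_pos: [0.6102, -0.0816, 0.1532]
ee_rot: [-3.141, -0.0, 1.986]
wrist_force: [0.4, -0.1, 0.5]
width: 0.0006
finger_force: 0.0
```

Emit:
carry_out(
  increments=[
    [255, [0, 0, 0.5], 0],
    [255, [0, 0, 0.5], 0],
    [255, [0, 0, 0], 0],
  ],
)

```text
time: 18.85
tool_pos: [0.6102, -0.0816, 0.1522]
ee_rot: [-3.141, 0.0, 1.986]
wrist_force: [-0.1, 0.1, -0.0]
width: 0.0005
finger_force: 0.0
```

Emit:
carry_out(
  increments=[
    [255, [0, 0, 0.5], 0],
    [255, [0, 0, 0.5], 0],
    [255, [0, 0, 0], 0],
  ],
)

```text
time: 19.15
tool_pos: [0.6102, -0.0816, 0.1511]
ee_rot: [-3.141, -0.0, 1.986]
wrist_force: [-0.3, 0.2, 0.3]
width: 0.0004
finger_force: 0.0
```

Emit:
carry_out(
  increments=[
    [255, [0, 0, 0.5], 0],
    [255, [0, 0, 0], 0],
  ],
)

```text
time: 19.35
tool_pos: [0.6102, -0.0816, 0.1507]
ee_rot: [-3.141, -0.0, 1.986]
wrist_force: [0.5, -0.1, 0.1]
width: 0.0008
finger_force: 0.0
```

Emit:
carry_out(
  increments=[
    [255, [0, 0, 0.5], 0],
    [255, [0, 0, 0], 0],
  ],
)

```text
time: 19.55
tool_pos: [0.6102, -0.0816, 0.1502]
ee_rot: [-3.141, 0.0, 1.986]
wrist_force: [0.4, 1.0, -0.2]
width: 0.0001
finger_force: 0.0
```

Emit:
carry_out(
  increments=[
    [255, [0, 0, 0.5], 0],
    [255, [0, 0, 0], 0],
  ],
)

```text
time: 19.75
tool_pos: [0.6102, -0.0816, 0.1497]
ee_rot: [-3.142, 0.0, 1.986]
wrist_force: [-0.2, -0.6, -0.2]
width: 0.0005
finger_force: 0.0
```

Emit:
carry_out(
  increments=[
    [255, [0, 0, 0.5], 0],
    [255, [0, 0, 0], 0],
  ],
)

```text
time: 19.95
tool_pos: [0.6102, -0.0816, 0.1492]
ee_rot: [-3.141, 0.0, 1.986]
wrist_force: [0.8, 0.5, 0.5]
width: 0.0004
finger_force: 0.0
```

Emit:
carry_out(
  increments=[
    [255, [0, 0, 0.5], 0],
    [255, [0, 0, 0], 0],
  ],
)

```text
time: 20.15
tool_pos: [0.6102, -0.0816, 0.149]
ee_rot: [3.141, 0.0, 1.986]
wrist_force: [-0.3, -0.3, -0.0]
width: 0.0004
finger_force: 0.3
```

Emit:
carry_out(
  increments=[
    [255, [0, 0, 0.5], 0],
    [255, [0, 0, 0], 0],
  ],
)

```text
time: 20.35
tool_pos: [0.6103, -0.0816, 0.1488]
ee_rot: [3.141, 0.0, 1.986]
wrist_force: [-0.7, 0.4, 1.7]
width: 0.0007
finger_force: 1.3
```

Emit:
carry_out(
  increments=[
    [255, [0, 0, 0.5], 0],
    [255, [0, 0, 0], 0],
  ],
)

```text
time: 20.55
tool_pos: [0.6103, -0.0816, 0.1486]
ee_rot: [3.141, 0.001, 1.986]
wrist_force: [-3.0, 0.5, 4.2]
width: 0.0006
finger_force: 2.5
```

Emit:
carry_out(
  increments=[
    [255, [0, 0, 0.5], 0],
    [255, [0, 0, 0], 0],
  ],
)

```text
time: 20.75
tool_pos: [0.6103, -0.0816, 0.1485]
ee_rot: [3.141, 0.001, 1.986]
wrist_force: [-2.8, 0.4, 6.6]
width: 0.0005
finger_force: 3.1
```

Emit:
carry_out(
  increments=[
    [255, [0, 0, 0.5], 0],
    [255, [0, 0, 0], 0],
  ],
)

```text
time: 20.95
tool_pos: [0.6103, -0.0816, 0.1484]
ee_rot: [3.141, 0.001, 1.986]
wrist_force: [-3.1, 0.1, 7.4]
width: 0.0007
finger_force: 3.7
```

Emit:
carry_out(
  increments=[
    [255, [0, 0, 0.5], 0],
    [255, [0, 0, 0.5], 0],
    [255, [0, 0, 0], 0],
    [255, [0, 0, 0], 0],
  ],
)

```text
time: 21.35
tool_pos: [0.6103, -0.0816, 0.1483]
ee_rot: [3.14, 0.001, 1.986]
wrist_force: [-4.0, 0.5, 10.6]
width: 0.0003
finger_force: 4.9
```

Emit:
carry_out(
  increments=[
    [255, [0, 0, 0.5], 0],
    [255, [0, 0, 0], 0],
    [255, [0, 0, 0], 0],
  ],
)

```text
time: 21.65
tool_pos: [0.6103, -0.0816, 0.1482]
ee_rot: [3.14, 0.001, 1.986]
wrist_force: [-4.1, 1.3, 11.7]
width: 0.0003
finger_force: 5.5
```

```bash
python3 -c "
from h import *
st(); cv2.imwrite('pics/s5.png',cv2.resize(robot.snapshot('side')[165:245,200:300],None,fx=5,fy=5,interpolation=cv2.INTER_CUBIC));st()"
```

```text
t 21.65 tips own mm 0.65 -98.33 134.18 rot [3.1399 0.0014 1.9864] F own -3.19 2.87 11.74 w 0.0003093238715314653
t 21.70 tips own mm 0.66 -98.34 134.21 rot [3.1399 0.0015 1.9863] F own -4.00 2.57 10.55 w 0.00027169587294196076
```

Emit:
carry_out(
  increments=[
    [255, [0, 0, 0.5], 0],
    [255, [0, 0, 0.4], 0],
    [255, [0, 0, 0], 0],
    [255, [0, 0, 0], 0],
  ],
)

```text
time: 22.1
tool_pos: [0.6104, -0.0816, 0.1481]
ee_rot: [3.139, 0.002, 1.986]
wrist_force: [-5.0, 0.8, 12.6]
width: 0.0005
finger_force: 6.5
```

Emit:
carry_out(
  increments=[
    [255, [0, 0, 0.4], 0],
    [255, [0, 0, 0], 0],
    [255, [0, 0, 0], 0],
  ],
)

```text
time: 22.4
tool_pos: [0.6104, -0.0816, 0.148]
ee_rot: [3.139, 0.002, 1.986]
wrist_force: [-5.8, 0.9, 14.8]
width: 0.0004
finger_force: 7.0
```

Emit:
carry_out(
  increments=[
    [255, [0, 0, 0.4], 0],
    [255, [0, 0, 0], 0],
    [255, [0, 0, 0], 0],
    [255, [0, 0, 0], 0],
  ],
)

```text
time: 22.8
tool_pos: [0.6104, -0.0816, 0.1479]
ee_rot: [3.139, 0.002, 1.986]
wrist_force: [-5.9, 1.7, 15.3]
width: 0.0004
finger_force: 7.5
```

Emit:
carry_out(
  increments=[
    [255, [0, 0, -2], 0],
    [255, [0, 0, -4], 0],
    [255, [0, 0, -10], 0],
    [255, [0, 0, -30], 0],
    [255, [0, 0, -40], 0],
    [255, [-40, 0, -30], 0],
    [255, [-45, 0, 0], 0],
    [255, [0, 0, 0], 0],
  ],
)

```text
time: 23.6
tool_pos: [0.6459, -0.1643, 0.2588]
ee_rot: [-3.141, 0.002, 1.981]
wrist_force: [0.8, 0.4, -0.2]
width: 0.0002
finger_force: 0.0
```

Emit:
carry_out(
  increments=[
    [255, [-45, 0, 0], 0],
    [255, [-45, 0, 0], 0],
    [255, [-30, 0, 0], 0],
    [255, [0, 0, 0], 0],
    [255, [0, 0, 0], 0],
  ],
)

```text
time: 24.1
tool_pos: [0.6928, -0.2689, 0.2577]
ee_rot: [-3.14, -0.003, 1.986]
wrist_force: [0.3, 0.9, -0.1]
width: 0.0005
finger_force: 0.0
```

```bash
python3 -c "
from h import *
st()
a=cv2.resize(robot.snapshot('side')[165:245,200:300],None,fx=4,fy=4,interpolation=cv2.INTER_CUBIC)
b=cv2.resize(robot.snapshot('top')[150:230,210:310],None,fx=4,fy=4,interpolation=cv2.INTER_CUBIC)
cv2.imwrite('pics/s6.png',np.hstack([a,b]))"
```

```text
t 24.10 tips own mm 0.59 -302.96 243.69 rot [-3.1401 -0.0028  1.9859] F own 0.62 0.66 -0.12 w 0.0005033566877314515
```

View pics/s6.png

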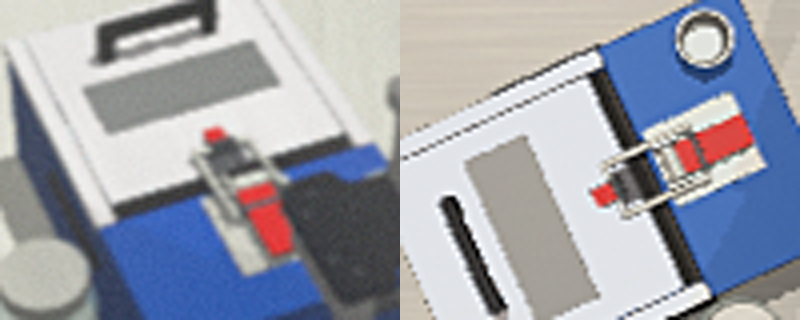

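The lever lies flat (right half: 690–750,140), and the loop's bar (612,192) is tight behind the keeper (630,185). The cup hasn't moved.

```bash
python3 -c "
from bench import robot
print(robot.close_job())"
```

```text
the job is handed in; nothing more can be done
None
```

The job is handed in: the lid was pushed onto the seal (about 8 N at the last reading), the loop was hooked behind the keeper, and the lever was pressed down with about 15–16 N and stayed down, with the cup where it was; no verdict came back.

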